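# Fit the lower plate of the label press and set its pressure adjuster

## Robot

A 6-joint arm with a two-finger parallel gripper is mounted at the origin on a cart in front of the work surface, level with it; the furniture and walls round the work are solid. World frame = base frame: x ahead of the robot, y to its left, z up, the work surface at z = 0. Lengths are in m, angles in degrees, forces in N, time in s.
With the tool pointing down it reaches from about 0.35 to 0.875 m from the base axis. Payload 4.2 kg.
Tool frame: the origin (TCP) lies midway between the tips of the shut fingers; the grasp point (between the pads) lies 19 mm behind it; y points along the fingers, z is the direction in which the jaws open and shut, and the axes are right-handed (so a half turn about y gives the same grasp; the last joint's range is limited). The gripper opens to 87 mm and grips with 3 to 60 N. Pads are 19 mm wide; open, the fingers measure 117 mm over their backs; the gripper's body (75 mm by 190 mm) begins 51 mm behind the grasp point.
Start: joints at [-49.412, 22.042, 0.453, 0, -68.411, -14.817], TCP at [0.272, -0.563, 0.223] pointing down, gripper open.
Joint ranges: [-179.83, 179.83], [-69.29, 118.12], [-61.27, 80.66], [-181.25, 117.63], [-171.15, -9.14], [-177.46, 177.46]. Speed limits (degrees/s): [159.86, 159.86, 180, 180, 180, 180].

## Interface

Orientations are given as [roll, pitch, yaw] about the fixed x, y, z axes, in that order (R = Rz(yaw) Ry(pitch) Rx(roll)).
In Python, from workcell import env gives the robot as it stands. The module is installed in compiled form; this text tells all that it offers. Calls block until the motion is done:
- env.goto(position, orientation): joint-space move of the TCP to a pose.
- env.move_straight(position, rotation=None, rate=0.15, force_limit=None): straight line of the TCP; rotation=None keeps the orientation; rate is the mean speed in m/s. With force_limit (N) it stops when the force on the tool has changed by that much, and returns True; else False.
- env.set_joints(angles): joint-space move.
- env.gripper_to(opening, grasp_force=None): opening from 0.0 (shut) to 1.0 (fully open); grasp_force is the grip in N (None keeps the last); returns when the fingers have stopped.
- env.dwell(seconds).
- env.inverse_kinematics(position, orientation): joint angles nearest the present ones, or None.
- env.read_state(): the state.
- env.grab_frame(name): name is "scene" or "top" or "wrist"; returns a dict with "image" (480x640x3 uint8, blue, green, red), "fx", "fy", "cx", "cy" (pixels), "position" and "orientation" of the camera in the world. Camera axes: x right, y up, looking along -z (the intrinsics and any distortion apply to the point x, -y, -z); pixel columns grow to the right and rows downward; lengths in m; the calibration is good to about 2 mm. A picture is of the moment at which its call begins. There is no depth.
A pose or a line that the arm cannot do raises env.Unreachable and nothing moves.
- env.close_job(): hands the job in, once; it reports no verdict.
Trained networks look in a picture, given as the dict that the camera call returned (one of the last four; its "shot" number tells which), for a name from the list of things; names that differ only in an ending like _2 or _b are one class to them, and where a whole thing is asked for, a point or a joint stands for the part that bears it (a point fixed in the world has none). Each returns a list of dicts, best first, with "score" (0 to 1); they miss things now and then, are a little off and sometimes report something else, mostly with a low value. They report only what shows in the picture. A call takes as long as a camera call.
- env.search_frame(picture, thing): "xyz" ([x, y, z] in m, in world coordinates, good to about 4 mm: the middle of the surface that is visible of it).
- env.trace(picture, thing): "mask" (480x640 bool, what is visible of it).
The state is a dict: "clock": time; "joint_positions": joint angles; "qvel": joint speeds; "joint_torque": joint torques, N m; "position": TCP position; "tool_rot": TCP orientation; "force": force on the tool from outside, world axes, zero at the start; "wrist_torque": the same for the moment, N m; "opening": opening from 0.0 (shut) to 1.0 (fully open).
Only numpy, scipy, OpenCV 4.12 (cv2) and the standard library are available. Lean on these libraries where they do the work, as an engineer would, in place of code of your own. Each camera call takes 0.05 s, during which the arm holds its last target.

## Task

Set up the label press: push the lower plate home on the press bed from the right until the sprung clip snaps shut over its nose, and let go of it. Then screw the adjuster knob on top clockwise until it seats on the plate, back it off a quarter turn to leave room for a garment seam, and finish still holding the knob there, so that it cannot creep while I do up the lock ring. Leave the other things on the counter where they are.

Things in the scene. Friction and masses are not known exactly. Their poses are not given: they have to be found in the camera images.
- label_press: White and grey C-frame label press, fixed to the counter, 190 mm deep, 180 mm wide, 171 mm high with its knob. Origin on the counter under the knob's axis; x to the column at the back, y to the clip at its left, z up. Its head (32 mm radius round the axis, underside 85 mm up) overhangs a steel bed 30 mm above the counter that reaches 74 mm to the right (-y) of the axis.
- bed_home (a point): Point on the bed's top on the knob's axis; axes as the press. The lower plate is home when its origin is here, axes alike. Two rails 8 mm high guide it along y: 70 mm apart (x -35 to +35 mm), straight from y -54 to +56 mm, mouth flared to 88 mm at the right end (y -74 mm). An end stop stands at y +62 mm.
- lower_plate: Loose aluminium plate, rust-red pad, 0.13 to 0.23 kg. Origin: centre of the pad's underside. Pad 66 (x) by 68 (y) by 8 mm thick. At +y a nose 40 mm wide, 4 mm thick, ends in a rounded bar 8 mm high at y 54 to 62 mm; the groove behind it is for the clip. At -y a tongue 36 mm wide runs to y -107 mm and carries the handle. It slides along the bed to the press's +y, nose first.
- plate_handle (a point): Middle of the plate's upright black handle block, 14 mm (y) by 34 mm (x), from 6 to 40 mm above the plate's underside; this point is at x 0, y -100, z +26 mm in the plate's frame.
- clip_edge (a point): Lower edge of the clip's jaw, 48 mm left (+y) of the knob's axis, 2 mm above the bed when shut. The jaw is a sprung steel flap hinged at the left end of the press, with a slanted lead-in lip: the plate's nose bar pushes it up by itself (about 5 to 15 N on the plate) and it then drops into the groove with 4 to 5 N.
- clip_open (a joint): Opening of the sprung clip's jaw, rad: 0 shut on nothing, about 0.04 shut in the groove of the home plate, about 0.15 while riding over the nose bar.
- platen: Upper platen, 64 by 64 mm, under the head; origin at the centre of its lower face. The adjuster moves it straight down and up, 12 mm a turn. At the start it stands 13 to 15 mm above the bed, so the plate passes below it with 5 mm or more to spare.
- adjuster: Black wing knob, vertical axis, on top of the press: round foot 44 mm across, upright wing 46 mm long (x), 12 mm thick, white line on half its top. Origin on the axis under the foot, 132 mm above the counter. The wing rises from 9 to 39 mm above the origin. It turns in place, does not rise or fall, and stays where it is left (friction 0.06 N m).
- adjuster_grip (a point): Point on the knob's axis in the wing, 160 mm above the counter (wing top at 171 mm): the height to grip.
- adjuster_turn (a joint): Turn of the adjuster, rad, growing clockwise seen from above (tightening). The platen meets the home plate at 0 and the knob stops hard (seated) at about 0.15. Starts between -3.7 and -2.6. With the press's axes, the wing lies along the press's x at 0 and has turned by minus this value about z.
- wash_timer: Red wind-up timer, 60x67x62 mm, a bystander behind right; origin under its centre.
- thread_spool_1: Spool of thread standing up, 25 mm across, 43 mm high, a bystander behind right; origin under its centre.
- powder_scoop: Plastic scoop, 152 mm long, 44 mm high, a bystander near the front edge; origin under its centre.
- soap_bar: Block of laundry soap, 80x98x30 mm, a bystander near the front edge; origin under its centre.

How it is judged:
By the outcome, as a careful person would: the job done as asked, in the order asked, and still so for the second after the job is handed in, while the arm keeps its last pose, push and grip.
It also fails if it takes over 64 s, if anything falls off the work surface, if the arm or the gripper's body presses on something with over 40 N, if the wrist force passes 120 N, or if a joint passes its speed limit or range.

## Working session

There is one attempt and no reset: what is moved stays moved. The work goes in short steps, each a Python script; the robot and the scene stay as the last script left them, time stands still between calls to the robot, and variables do not carry over. Pictures are saved under pics/ and viewed, and the job is handed in when it is done.

```bash
mkdir -p pics; ls; python3 - <<'E'
from workcell import env
import cv2,numpy as np
s=env.read_state(); print(s)
for n in ["scene","top","wrist"]:
    p=env.grab_frame(n); cv2.imwrite(f"pics/{n}0.png",p["image"])
    print(n,p["position"],p["orientation"],p["fx"],p["fy"],p["cx"],p["cy"],[k for k in p])
    for t in ["label_press","lower_plate","plate_handle","adjuster","platen","clip_edge","wash_timer","thread_spool_1","powder_scoop","soap_bar"]:
        r=env.search_frame(p,t); print(t,[(np.round(q["xyz"],3).tolist(),round(q["score"],2)) for q in r[:2]])
E
```

```text
pics
{'clock': 0.0, 'joint_positions': array([-4.94111936e+01,  2.20915909e+01,  3.78970276e-01, -2.92376469e-02,
       -6.84105959e+01, -1.48148039e+01]), 'qvel': array([ 0.04026112,  0.07409188, -0.12288737, -0.10186483, -0.04061271,
        0.07140149]), 'joint_torque': array([-2.15646887e-04, -3.90664244e+01,  1.87400705e+01,  4.21965256e+00,
        1.09017434e-02, -1.77260963e-04]), 'position': array([ 0.2715003 , -0.56227624,  0.22144469]), 'tool_rot': array([-8.98739315e+01,  5.24626530e-03,  2.57632210e+01]), 'force': array([-0.35909224, -0.32605819, -0.64109741]), 'wrist_torque': array([-0.03389425,  0.00865352,  0.04797204]), 'opening': 0.997588242117286}
scene [ 0.18567636 -0.86105536  0.47020986] [ 65.24339192   0.68088696 -25.88447772] 479.51517132631136 479.51517132631136 321.0369489913265 243.8111863499733 ['image', 'fx', 'fy', 'cx', 'cy', 'position', 'orientation', 'shot']
label_press [([0.604, -0.078, 0.098], 0.6)]
lower_plate [([0.54, -0.339, 0.007], 0.73)]
plate_handle [([0.535, -0.334, 0.01], 0.87)]
adjuster []
platen []
clip_edge []
wash_timer [([0.673, -0.288,
[... 632 characters left out ...]
.143], 0.87)]
platen [([0.49, -0.049, 0.054], 0.73)]
clip_edge [([0.522, 0.04, 0.051], 0.79)]
wash_timer [([0.675, -0.27, 0.06], 0.84)]
thread_spool_1 [([0.668, -0.363, 0.045], 0.62)]
powder_scoop [([0.369, 0.089, 0.03], 0.84)]
soap_bar [([0.38, -0.208, 0.03], 0.62)]
wrist [ 0.2060757  -0.59635126  0.38410592] [-1.57072192e+01 -1.41478445e-02  1.15776616e+02] 353.06686844756 353.06686844756 324.89173721773517 234.54267685116486 ['image', 'fx', 'fy', 'cx', 'cy', 'position', 'orientation', 'shot']
label_press []
lower_plate [([0.524, -0.226, 0.004], 0.46)]
plate_handle [([0.523, -0.23, 0.003], 0.65)]
adjuster []
platen []
clip_edge []
wash_timer []
thread_spool_1 []
powder_scoop []
soap_bar []
```

View pics/scene0.png

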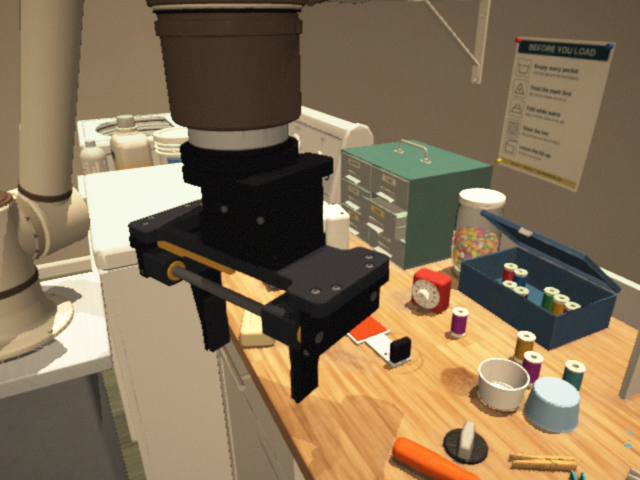

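View pics/top0.png

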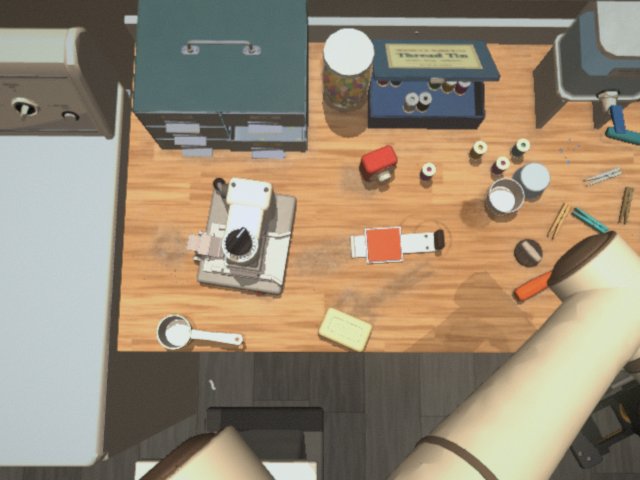

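View pics/wrist0.png

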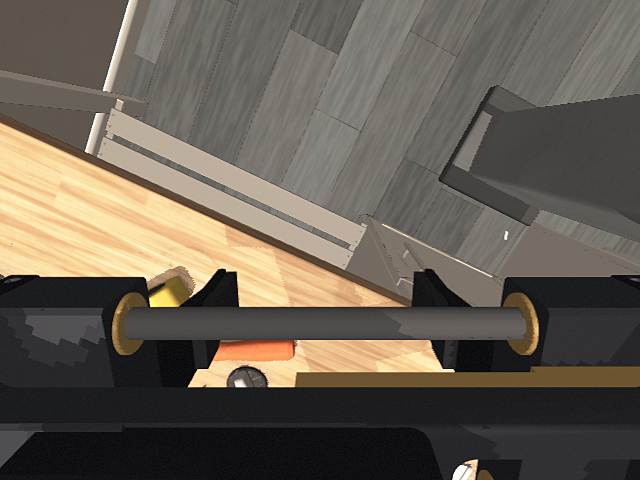

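```bash
python3 - <<'E'
import cv2
i=cv2.imread("pics/top0.png")
cv2.imwrite("pics/press_z.png",cv2.resize(i[165:305,175:310],None,fx=4.2,fy=4.2,interpolation=cv2.INTER_CUBIC))
cv2.imwrite("pics/plate_z.png",cv2.resize(i[215:275,340:460],None,fx=6,fy=6,interpolation=cv2.INTER_CUBIC))
E
```

```text
(no output)
```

View pics/press_z.png

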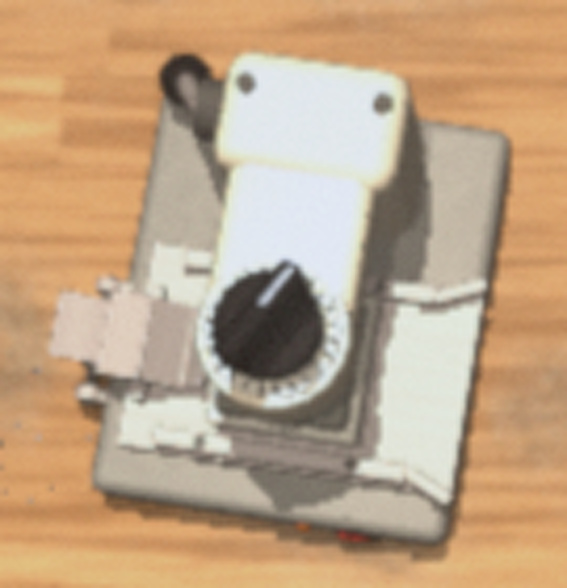

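View pics/plate_z.png

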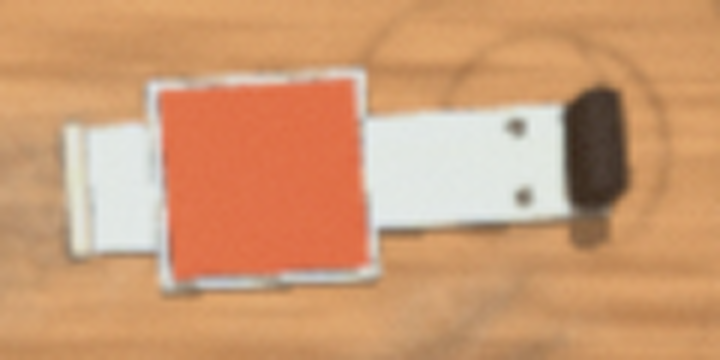

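```bash
cat > h.py <<'E'
import numpy as np, cv2
from scipy.spatial.transform import Rotation as R
from scipy.optimize import least_squares
def proj(P,c):
    Rc=R.from_euler('xyz',c["orientation"],degrees=True)
    q=Rc.inv().apply(np.atleast_2d(P)-np.array(c["position"]))
    return np.c_[c["cx"]+c["fx"]*q[:,0]/-q[:,2], c["cy"]-c["fy"]*q[:,1]/-q[:,2]]
def back(uv,z,c):
    Rc=R.from_euler('xyz',c["orientation"],degrees=True)
    uv=np.atleast_2d(uv); d=np.c_[(uv[:,0]-c["cx"])/c["fx"],-(uv[:,1]-c["cy"])/c["fy"],-np.ones(len(uv))]
    d=Rc.apply(d); p=np.array(c["position"]); return p+d*((z-p[2])/d[:,2])[:,None]
def loc(pose,m):
    x,y,a=pose; m=np.atleast_2d(m); c,s=np.cos(a),np.sin(a)
    return np.c_[x+c*m[:,0]-s*m[:,1], y+s*m[:,0]+c*m[:,1], m[:,2]]
def fit(m,uv,c,x0):
    r=least_squares(lambda p:(proj(loc(p,m),c)-uv).ravel(),x0,loss='soft_l1')
    return r.x,(proj(loc(r.x,m),c)-uv)
TOP=dict(position=[0.3426606,-0.15857618,1.14328121],orientation=[9.88400066,-0.43267665,-89.75307803],fx=621.0720184,fy=621.0720184,cx=322.18359,cy=242.160756)
E
python3 - <<'E'
from h import *
def px(z,s,o): return (np.array(z)+.5)/s-.5+np.array(o)
c=TOP
m=np.array([[33,34,8],[33,-34,8],[-33,-34,8],[-33,34,8],[20,62,8],[-20,62,8]])/1e3
uv=px([(150,82),(365,70),(380,276),(163,290),(63,125),(72,256)],6,(340,215))
p,r=fit(m,uv,c,[.54,-.28,.05]); print(p,np.degrees(p[2]),r.round(2).tolist())
print("handle", loc(p,[0,-.1,.04]), (proj(loc(p,[0,-.1,.04]),c)-[340-.5,215-.5])*6)
m=np.array([[44,-74,38],[-44,-74,38],[35,-54,38],[-35,-54,38],[0,0,141]])/1e3
uv=px([(488,283),(447,498),(427,297),(407,487),(266,322)],4.2,(175,165))
p,r=fit(m,uv,c,[.52,-.03,-.15]); print(p,np.degrees(p[2]),r.round(2).tolist())
# overlay
i=cv2.imread("pics/top0.png"); 
S=4.2; z=cv2.resize(i[165:305,175:310],None,fx=S,fy=S,interpolation=cv2.INTER_CUBIC)
def L(P,col):
    q=((proj(loc(p,np.array(P)/1e3),c)-[175,165]+.5)*S-.5).astype(int); cv2.polylines(z,[q.reshape(-1,1,2)],False,col,1)
for s in (1,-1): L([[s*35,56,38],[s*35,-54,38],[s*44,-74,38]],(0,0,255))
L([[44,-74,30],[-44,-74,30]],(0,255,0))
a=np.linspace(0,6.3,40)
L(np.c_[32*np.cos(a),32*np.sin(a),0*a+130],(255,0,0)); L(np.c_[22*np.cos(a),22*np.sin(a),0*a+141],(0,255,255))
t=np.radians(158)
L([[0,0,171],[-23*np.cos(t),-23*np.sin(t),171]],(0,255,0))
L([[20,48,32],[-20,48,32]],(255,0,255))
cv2.imwrite("pics/ov1.png",z)
E
```

```text
[ 0.53689447 -0.28073927  0.06192932] 3.5482884413579296 [[-0.24, -0.24], [0.27, -0.25], [0.6, 0.4], [0.07, 0.13], [-0.27, 0.27], [-0.36, -0.32]]
handle [[ 0.54308344 -0.38054757  0.04      ]] [[608.00251204 143.27051976]]
[ 0.5178272  -0.02717271 -0.15079816] -8.64009837481177 [[-1.27, 1.86], [0.44, -1.49], [1.52, 1.66], [-0.24, -5.55], [-0.21, 0.11]]
```

View pics/ov1.png

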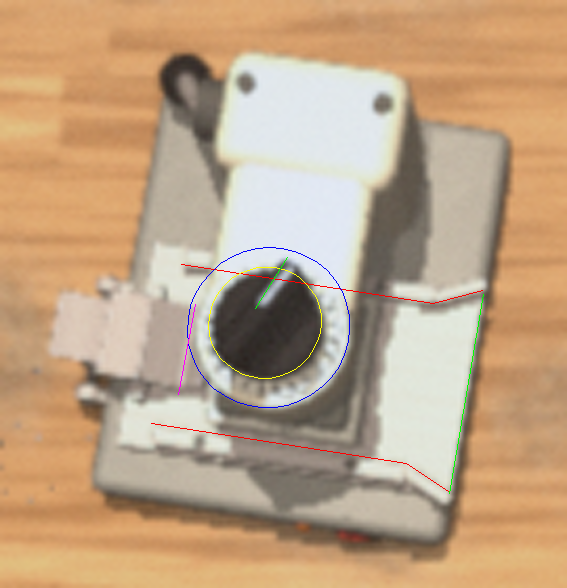

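```bash
python3 - <<'E'
from h import *
def px(z,s,o): return (np.array(z)+.5)/s-.5+np.array(o)
for a,b in [((509,155),(447,525)),((158,120),(98,470)),((485,292),(452,490))]:
  for z in (.015,.03):
    P=back(px([a,b],4.2,(175,165)),z,TOP); d=P[0]-P[1]; print(z,P.round(4).tolist(),np.degrees(np.arctan2(d[1],d[0])))
for a,b in [((120,497),(430,542)),((425,122),(495,135))]:
    P=back(px([a,b],4.2,(175,165)),.02,TOP); d=P[0]-P[1]; print(P.round(4).tolist(),np.degrees(np.arctan2(-d[0],d[1])))
E
```

```text
0.015 [[0.6159, -0.1167, 0.015], [0.4512, -0.0918, 0.015]] -8.609557188316236
0.03 [[0.6123, -0.1173, 0.03], [0.4498, -0.0927, 0.03]] -8.609557188316236
0.015 [[0.631, 0.0394, 0.015], [0.4744, 0.06, 0.015]] -7.495410281960559
0.03 [[0.6271, 0.0368, 0.03], [0.4727, 0.0571, 0.03]] -7.49541028196055
0.015 [[0.554, -0.1069, 0.015], [0.4665, -0.0937, 0.015]] -8.556191013481488
0.03 [[0.5512, -0.1076, 0.03], [0.4648, -0.0946, 0.03]] -8.556191013481476
[[0.4622, 0.0491, 0.02], [0.4434, -0.0849, 0.02]] -7.968803660858104
[[0.6295, -0.0796, 0.02], [0.6238, -0.1106, 0.02]] -10.445715791372786
```

```bash
cat >> h.py <<'E'
PL=np.array([0.5369,-0.2807,0.0619]); PR=np.array([0.518,-0.0272,np.radians(-8.4)])
E
python3 - <<'E'
from h import *
from workcell import env
h=loc(PL,[0,-.1,.0])[0]; y=90+np.degrees(PL[2])
env.gripper_to(0.7,50)
env.goto([h[0],h[1],.13],[-90,0,y])
s=env.read_state(); print(s["clock"],s["joint_positions"].round(1),s["position"],s["tool_rot"])
for n in ["scene","wrist","top"]:
    p=env.grab_frame(n); cv2.imwrite(f"pics/{n}1.png",p["image"])
    np.save(f"pics/{n}1.npy",{k:p[k] for k in p if k!="image"},allow_pickle=True)
    for t in ["plate_handle","lower_plate"]:
        r=env.search_frame(p,t); print(n,t,[(np.round(q["xyz"],3).tolist(),round(q["score"],2)) for q in r[:2]])
for q in [([h[0],h[1],.007],y),([loc(PR,[0,-.2,0])[0][0],loc(PR,[0,-.2,0])[0][1],.037],81.6)]:
    print(env.inverse_kinematics(q[0],[-90,0,q[1]]))
k=PR[:2]
for a in range(-180,181,30): 
    r=env.inverse_kinematics([k[0],k[1],.144],[-90,0,a]); print(a,None if r is None else np.round(r,0))
E
```

```text
3.6917 [-21.2  29.7  -0.8   0.  -59.4  24.6] [ 0.54260295 -0.38134668  0.13050646] [-9.00228456e+01  2.70219815e-02  9.34556282e+01]
scene plate_handle [([0.531, -0.312, 0.01], 0.93), ([0.514, -0.041, 0.155], 0.57)]
scene lower_plate [([0.535, -0.318, 0.01], 0.63)]
wrist plate_handle [([0.538, -0.32, 0.006], 0.8)]
wrist lower_plate [([0.542, -0.319, 0.003], 0.9)]
top plate_handle [([0.538, -0.313, 0.009], 0.55)]
top lower_plate [([0.543, -0.313, 0.011], 0.8)]
[-2.10721797e+01  3.73910946e+01 -7.16847242e+00  2.54444375e-14
 -4.54404330e+01  2.46187885e+01]
[ -7.44760576  25.79882125 -24.75713773   0.         -39.44404102
  -0.95239424]
-180 [ 15.  16. -21.   0. -53.  75.]
-150 [ 15.  16. -21.   0. -53. 105.]
-120 [ 15.  16. -21.   0. -53. 135.]
-90 [ 15.  16. -21.   0. -53. 165.]
-60 [  15.   16.  -21.    0.  -53. -165.]
-30 [  15.   16.  -21.   -0.  -53. -135.]
0 [  15.   16.  -21.   -0.  -53. -105.]
30 [ 15.  16. -21.  -0. -53. -75.]
60 [ 15.  16. -21.   0. -53. -45.]
90 [ 15.  16. -21.   0. -53. -15.]
120 [ 15.  16. -21.   0. -53.  15.]
150 [ 15.  16. -21.   0. -53.  45.]
180 [ 15.  16. -21.   0. -53.  75.]
```

View pics/scene1.png

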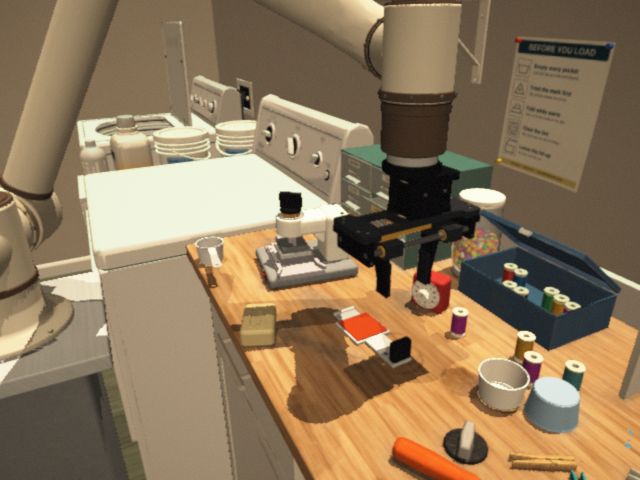

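View pics/wrist1.png

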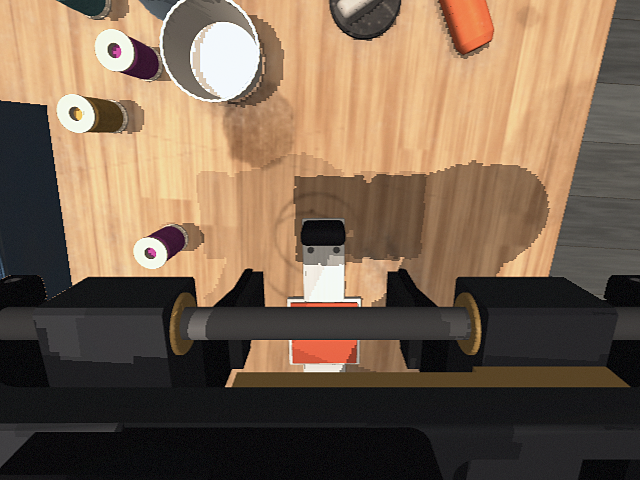

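The wrist view shows the handle at about (323,233), centred between the fingers (columns 262 and 388). I'm checking it by reprojection before descending.

```bash
python3 - <<'E'
from h import *
for n in ("wrist","scene","top"):
    c=np.load(f"pics/{n}1.npy",allow_pickle=True).item()
    print(n,proj(loc(PL,np.array([[17,-107,40],[-17,-107,40],[17,-93,40],[-17,-93,40],[33,-34,8],[-33,-34,8]])/1e3),c).round(1).tolist())
i=cv2.imread("pics/wrist1.png"); cv2.imwrite("pics/wz1.png",cv2.resize(i[200:320,270:380],None,fx=5,fy=5))
E
```

```text
wrist [[302.2, 232.8], [348.1, 232.8], [302.5, 250.8], [347.8, 250.7], [288.0, 302.9], [362.7, 302.8]]
scene [[411.5, 338.9], [393.2, 345.9], [405.6, 334.1], [387.5, 340.9], [389.6, 329.1], [356.2, 341.3]]
top [[443.8, 228.9], [445.5, 247.4], [436.1, 229.4], [437.8, 247.9], [400.7, 226.0], [403.5, 261.0]]
```

View pics/wz1.png

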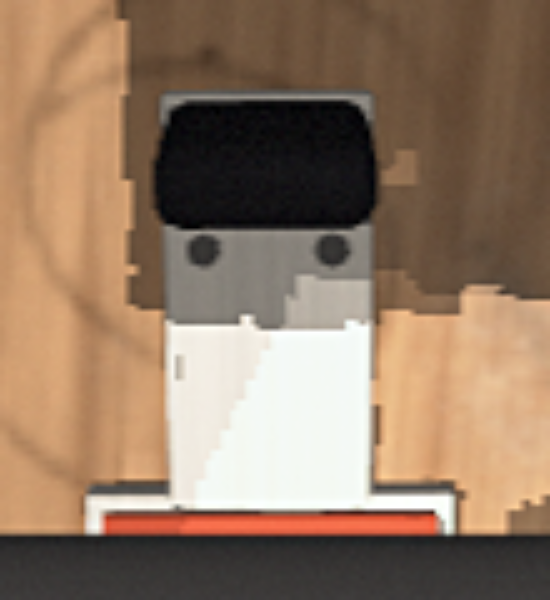

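```bash
python3 - <<'E'
from h import *
from workcell import env
h=loc(PL,[0,-.1015,.0])[0]; y=90+np.degrees(PL[2]); O=[-90,0,y]
print(env.move_straight([h[0],h[1],.008],O,rate=.1,force_limit=8))
env.gripper_to(0.0,55)
s=env.read_state(); print(s["clock"],s["position"],s["opening"]*87,s["force"])
env.move_straight([h[0],h[1],.075],O,rate=.1)
s=env.read_state(); print(s["clock"],s["position"],s["opening"]*87,s["force"],s["wrist_torque"])
for n in ["scene","wrist"]:
    p=env.grab_frame(n); cv2.imwrite(f"pics/{n}2.png",p["image"])
    np.save(f"pics/{n}2.npy",{k:p[k] for k in p if k!="image"},allow_pickle=True)
E
```

```text
False
6.1083 [ 0.54330746 -0.38205035  0.00814576] 33.58886350549194 [ 0.26173673 -0.190816    0.99164412]
6.925 [ 0.54256603 -0.38162723  0.07423301] 33.76938581309745 [ 0.01588711 -0.539213   -2.27464145] [-0.12919988  0.04315392 -0.01180544]
```

View pics/scene2.png

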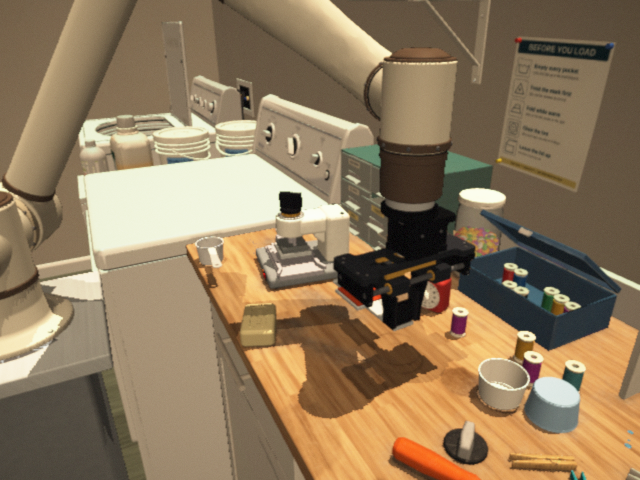

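View pics/wrist2.png

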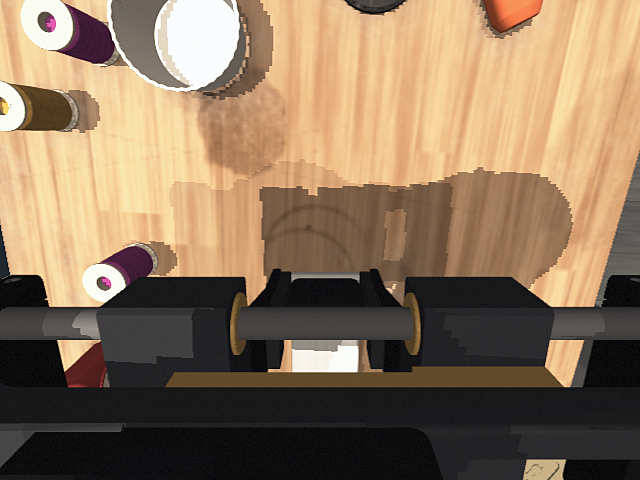

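```bash
python3 - <<'E'
from h import *
from workcell import env
O=[-90,0,90+np.degrees(PR[2])]
h=loc(PR,[0,-.27,.0])[0]
env.move_straight([h[0],h[1],.06],O,rate=.12)
h=loc(PR,[0,-.225,.0])[0]
env.move_straight([h[0],h[1],.048],O,rate=.1)
s=env.read_state(); print(s["clock"],s["position"],s["tool_rot"],s["opening"]*87,s["force"],s["wrist_torque"])
for n in ["scene","wrist","top"]:
    p=env.grab_frame(n); cv2.imwrite(f"pics/{n}3.png",p["image"])
    np.save(f"pics/{n}3.npy",{k:p[k] for k in p if k!="image"},allow_pickle=True)
i=cv2.imread("pics/top3.png");cv2.imwrite("pics/top3z.png",cv2.resize(i[165:305,175:375],None,fx=4,fy=4,interpolation=cv2.INTER_CUBIC))
i=cv2.imread("pics/scene3.png");cv2.imwrite("pics/scene3z.png",cv2.resize(i[180:330,230:430],None,fx=4,fy=4,interpolation=cv2.INTER_CUBIC))
E
```

```text
8.7083 [ 0.48546658 -0.24973529  0.0480955 ] [-9.00160852e+01  1.28124159e-02  8.16428228e+01] 32.980405356762056 [-0.08539747  0.05754638 -2.16247137] [-0.13882326  0.11620707 -0.01807704]
```

View pics/top3z.png

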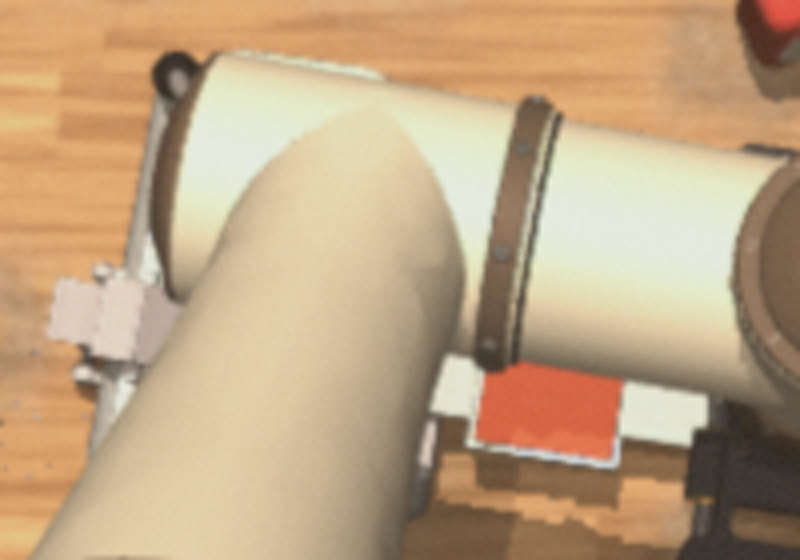

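View pics/scene3z.png

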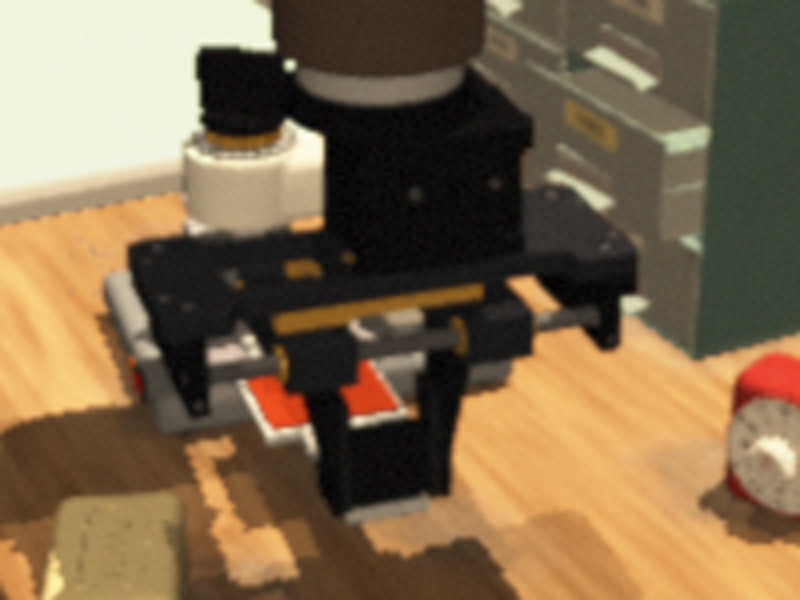

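```bash
python3 - <<'E'
from h import *
c=np.load("pics/scene3.npy",allow_pickle=True).item(); t=np.load("pics/top3.npy",allow_pickle=True).item()
pose=np.r_[[0.48547,-0.24974],np.radians(-8.36)]
m=np.array([[-33,34,8],[-33,-34,8],[33,-34,8],[33,34,8],[-20,62,8],[18,-107,4],[-18,-107,4]])/1e3
for cam,o in ((c,(230,180)),(t,(175,165))):
  for dr in (0,3):
    M=m+[0,.1015,.040]; M[:,2]-=np.tan(np.radians(dr))*M[:,1]
    print(dr,((proj(loc(pose,M),cam)-o)*4).round(0).tolist())
E
```

```text
0 [[227.0, 359.0], [264.0, 428.0], [406.0, 404.0], [361.0, 339.0], [240.0, 330.0], [428.0, 500.0], [346.0, 515.0]]
3 [[228.0, 373.0], [265.0, 435.0], [406.0, 411.0], [361.0, 352.0], [240.0, 345.0], [428.0, 499.0], [346.0, 514.0]]
0 [[464.0, 444.0], [615.0, 467.0], [637.0, 321.0], [487.0, 299.0], [406.0, 405.0], [794.0, 380.0], [783.0, 459.0]]
3 [[464.0, 445.0], [615.0, 467.0], [637.0, 323.0], [488.0, 301.0], [407.0, 408.0], [794.0, 380.0], [783.0, 459.0]]
```

```bash
python3 - <<'E'
from h import *
from workcell import env
O=[-90,0,90+np.degrees(PR[2])]
def to(y,z,**k):
    h=loc(PR,[0,y,.0])[0]; r=env.move_straight([h[0],h[1],z],O,**k)
    s=env.read_state(); print(y,z,r,round(s["clock"],2),s["position"].round(4),s["force"].round(2),s["wrist_torque"].round(3)); return r
to(-.225,.057,rate=.08)
to(-.200,.057,rate=.08,force_limit=8)
to(-.200,.0375,rate=.03,force_limit=12)
for n in ["scene","top"]:
    p=env.grab_frame(n); cv2.imwrite(f"pics/{n}4.png",p["image"])
    np.save(f"pics/{n}4.npy",{k:p[k] for k in p if k!="image"},allow_pickle=True)
i=cv2.imread("pics/top4.png");cv2.imwrite("pics/top4z.png",cv2.resize(i[165:305,175:375],None,fx=4,fy=4,interpolation=cv2.INTER_CUBIC))
i=cv2.imread("pics/scene4.png");cv2.imwrite("pics/scene4z.png",cv2.resize(i[180:330,230:430],None,fx=4,fy=4,interpolation=cv2.INTER_CUBIC))
E
```

```text
-0.225 0.057 False 9.12 [ 0.4857 -0.2502  0.0577] [-0.52  0.98 -1.13] [-0.129  0.133 -0.023]
-0.2 0.057 False 9.58 [ 0.4889 -0.2243  0.057 ] [-0.71 -0.29 -2.49] [-0.168  0.085  0.001]
-0.2 0.0375 False 10.38 [ 0.4887 -0.2251  0.0377] [-0.35 -0.87  0.15] [-0.023  0.304  0.099]
```

View pics/top4z.png

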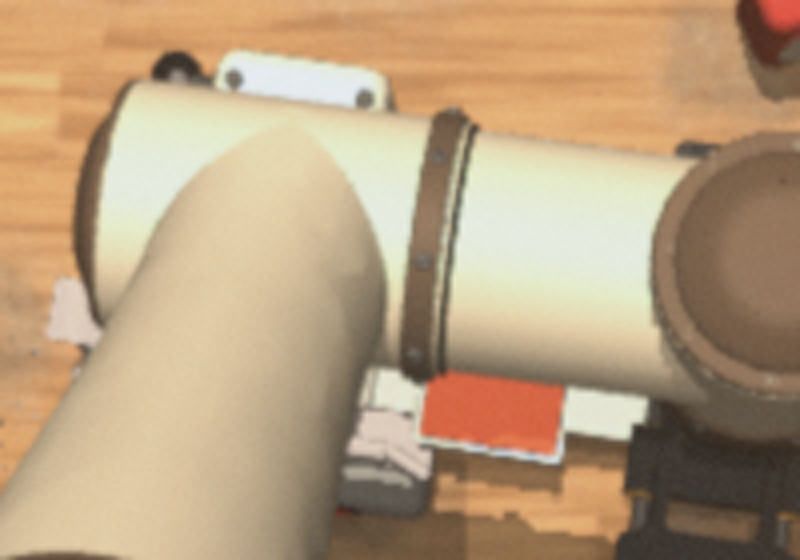

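View pics/scene4z.png

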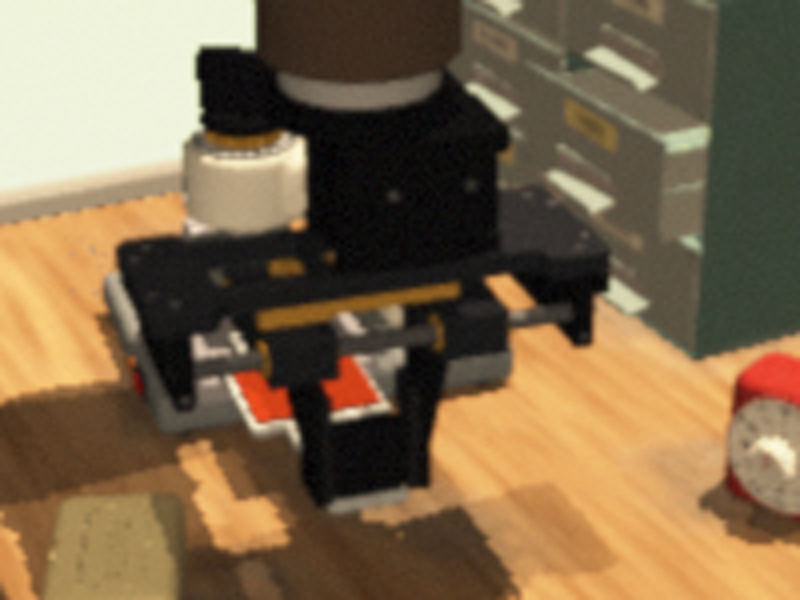

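```bash
python3 - <<'E'
from h import *
from workcell import env
O=[-90,0,90+np.degrees(PR[2])]
u=np.array([-np.sin(PR[2]),np.cos(PR[2])])
def to(y,z,**k):
    h=loc(PR,[0,y,.0])[0]; r=env.move_straight([h[0],h[1],z],O,**k)
    s=env.read_state(); d=s["position"][:2]-PR[:2]
    print(y,r,round(s["clock"],2),"press x,y",(d@[np.cos(PR[2]),np.sin(PR[2])]).round(4),(d@u).round(4),s["position"][2].round(4),"Fy",(s["force"][:2]@u).round(2),s["force"].round(2),s["wrist_torque"].round(3)); return r
ok=False
for y in (-.175,-.15,-.14,-.13,-.12):
    if to(y,.0375,rate=.05,force_limit=14): ok=True;break
for n in ["scene"]:
    p=env.grab_frame(n); cv2.imwrite(f"pics/{n}5.png",p["image"])
i=cv2.imread("pics/scene5.png");cv2.imwrite("pics/scene5z.png",cv2.resize(i[180:330,230:430],None,fx=4,fy=4,interpolation=cv2.INTER_CUBIC))
E
```

```text
-0.175 False 11.13 press x,y 0.0002 -0.1743 0.0376 Fy 0.99 [-0.14  1.02  0.42] [ 0.622 -0.048  0.07 ]
-0.15 False 11.78 press x,y 0.0002 -0.1493 0.0375 Fy 2.18 [0.48 2.14 2.71] [ 0.945 -0.002  0.015]
-0.14 False 12.13 press x,y 0.0002 -0.1396 0.0376 Fy 0.44 [0.26 0.41 3.52] [ 0.518 -0.025 -0.014]
-0.13 False 12.48 press x,y 0.0002 -0.1296 0.0376 Fy -0.01 [ 0.15 -0.03  5.22] [0.201 0.081 0.044]
-0.12 False 12.83 press x,y 0.0002 -0.1202 0.038 Fy -2.95 [-0.83 -2.86  7.58] [-0.573  0.311 -0.004]
```

View pics/scene5z.png

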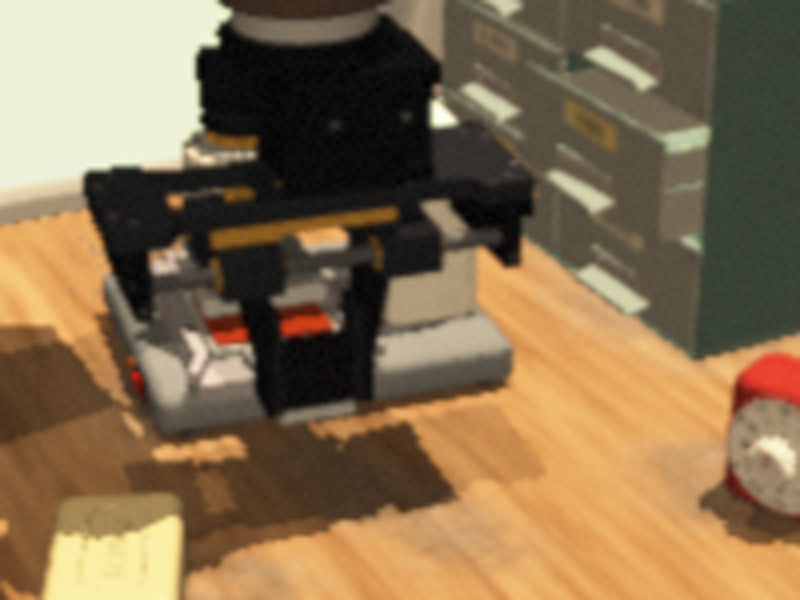

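```bash
python3 - <<'E'
from h import *
from workcell import env
O=[-90,0,90+np.degrees(PR[2])]
u=np.array([-np.sin(PR[2]),np.cos(PR[2])])
def to(y,z,**k):
    h=loc(PR,[0,y,.0])[0]; r=env.move_straight([h[0],h[1],z],O,**k)
    s=env.read_state(); d=s["position"][:2]-PR[:2]
    print(y,r,round(s["clock"],2),"press y",(d@u).round(4),s["position"][2].round(4),"Fy",(s["force"][:2]@u).round(2),s["force"].round(2),s["wrist_torque"].round(3)); return r
for y in (-.116,-.113,-.110,-.107,-.104,-.102,-.100,-.098,-.096,-.094):
    if to(y,.0382,rate=.04,force_limit=30): break
    f=env.read_state()["force"][:2]@u
    if f<-28: break
for n in ["scene","top"]:
    p=env.grab_frame(n); cv2.imwrite(f"pics/{n}6.png",p["image"])
E
```

```text
-0.116 False 13.13 press y -0.117 0.0381 Fy -5.46 [-1.09 -5.35  4.26] [-1.699  0.177 -0.144]
-0.113 False 13.38 press y -0.1145 0.0381 Fy -7.35 [-0.62 -7.34  4.37] [-2.323  0.217 -0.101]
-0.11 False 13.63 press y -0.1115 0.0381 Fy -7.52 [-1.32 -7.41  3.76] [-2.226  0.266 -0.113]
-0.107 False 13.88 press y -0.1084 0.0381 Fy -7.34 [-2.42 -7.07  4.28] [-2.066  0.267 -0.056]
-0.104 False 14.13 press y -0.1049 0.0381 Fy -6.11 [-1.96 -5.89  3.47] [-1.624  0.272 -0.089]
-0.102 False 14.38 press y -0.103 0.0381 Fy -5.92 [-0.99 -5.84  4.76] [-1.743  0.269 -0.013]
-0.1 False 14.63 press y -0.1018 0.0381 Fy -10.12 [ -1.16 -10.06   2.42] [-2.84   0.169 -0.036]
-0.098 False 14.88 press y -0.1016 0.0381 Fy -18.62 [ -2.47 -18.46   3.56] [-5.484  0.138 -0.122]
-0.096 False 15.13 press y -0.1015 0.0383 Fy -27.65 [ -0.91 -27.81   4.21] [-8.104  0.241 -0.228]
-0.094 False 15.38 press y -0.1013 0.0385 Fy -36.14 [ -3.09 -36.08   4.15] [-10.631   0.269  -0.317]
```

```bash
python3 - <<'E'
from h import *
from workcell import env
O=[-90,0,90+np.degrees(PR[2])]
u=np.array([-np.sin(PR[2]),np.cos(PR[2])])
def to(y,z,**k):
    h=loc(PR,[0,y,.0])[0]; r=env.move_straight([h[0],h[1],z],O,**k)
    s=env.read_state(); d=s["position"][:2]-PR[:2]
    print(y,r,round(s["clock"],2),"press y",(d@u).round(4),s["position"][2].round(4),"Fy",(s["force"][:2]@u).round(2),s["force"].round(2)); return r
to(-.1,.0382,rate=.04)
env.gripper_to(0.75)
to(-.1,.11,rate=.12)
to(-.20,.25,rate=.2)
c=loc(PR,[-.0,-.33,0])[0]
for n in ["scene","top","wrist"]:
    p=env.grab_frame(n); cv2.imwrite(f"pics/{n}7.png",p["image"])
    np.save(f"pics/{n}7.npy",{k:p[k] for k in p if k!="image"},allow_pickle=True)
i=cv2.imread("pics/top7.png");cv2.imwrite("pics/top7z.png",cv2.resize(i[165:305,175:375],None,fx=4,fy=4,interpolation=cv2.INTER_CUBIC))
i=cv2.imread("pics/scene7.png");cv2.imwrite("pics/scene7z.png",cv2.resize(i[180:330,230:430],None,fx=4,fy=4,interpolation=cv2.INTER_CUBIC))
E
```

```text
-0.1 False 15.78 press y -0.1019 0.0381 Fy -10.54 [ -1.76 -10.39   4.76]
-0.1 False 17.37 press y -0.1001 0.1094 Fy 0.41 [0.12 0.39 0.16]
-0.2 False 18.38 press y -0.1996 0.2486 Fy 0.35 [-1.03  0.51 -0.39]
```

View pics/top7z.png

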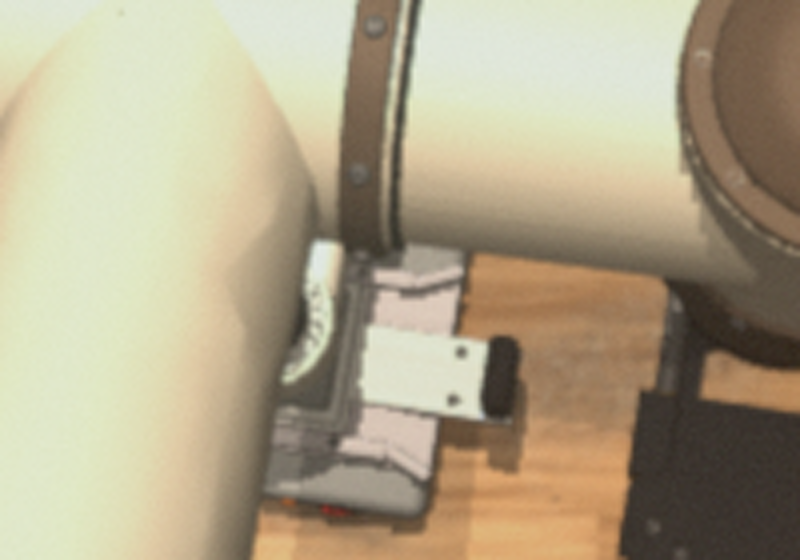

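View pics/scene7z.png

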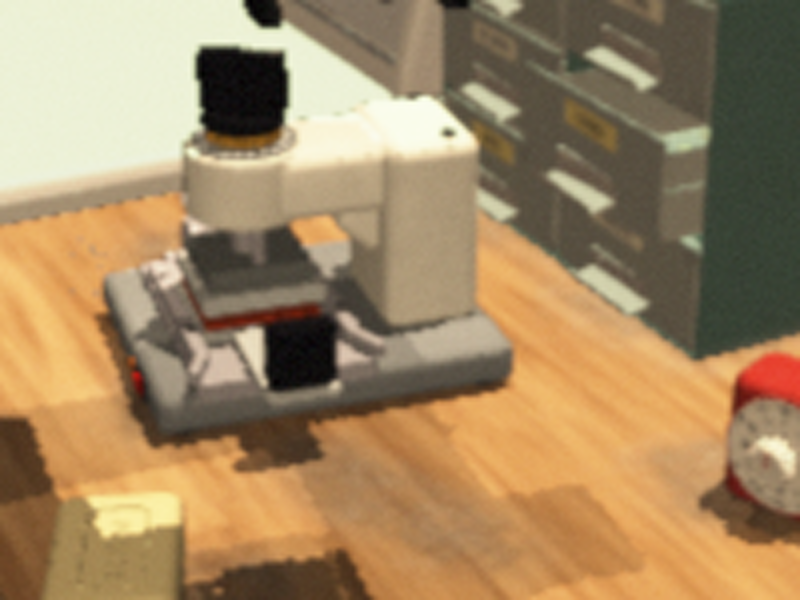

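View pics/wrist7.png

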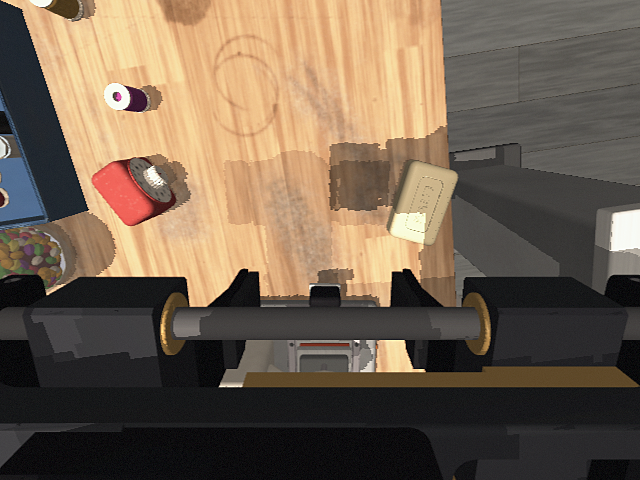

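```bash
python3 - <<'E'
from h import *
from workcell import env
j=env.read_state()["joint_positions"].copy(); print(j.round(1)); j[0]=-50; env.set_joints(j)
print(env.read_state()["clock"])
for n in ["top"]:
    p=env.grab_frame(n); cv2.imwrite(f"pics/{n}8.png",p["image"])
    for t in ["clip_edge","adjuster","lower_plate"]:
        r=env.search_frame(p,t); print(t,[(np.round(q["xyz"],3).tolist(),round(q["score"],2)) for q in r[:2]])
i=cv2.imread("pics/top8.png");z=cv2.resize(i[165:305,175:315],None,fx=4.2,fy=4.2,interpolation=cv2.INTER_CUBIC)
cv2.imwrite("pics/top8z.png",z)
def q(m): return ((proj(loc(PR,np.array(m)/1e3),TOP)-[175,165]+.5)*4.2-.5).round(0)
print("handle top corners",q([[17,-107,70],[-17,-107,70],[17,-93,70],[-17,-93,70]]).tolist())
E
```

```text
[ -7.4  12.5  -9.3  -0.  -68.3  -1. ]
19.975
clip_edge [([0.524, 0.042, 0.052], 0.83), ([0.505, -0.091, 0.036], 0.27)]
adjuster [([0.515, -0.034, 0.145], 0.86)]
lower_plate [([0.51, -0.093, 0.038], 0.8)]
handle top corners [[547.0, 350.0], [534.0, 430.0], [514.0, 345.0], [501.0, 425.0]]
```

View pics/top8z.png

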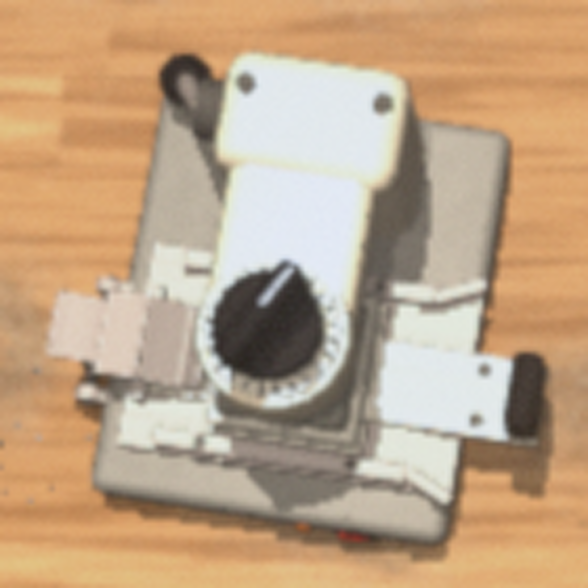

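```bash
python3 - <<'E'
from h import *
a=cv2.imread("pics/top0.png");b=cv2.imread("pics/top8.png")
z=np.hstack([cv2.resize(x[228:272,180:232],None,fx=7.5,fy=7.5,interpolation=cv2.INTER_CUBIC) for x in (a,b)])
cv2.imwrite("pics/clipcmp.png",z)
E
```

```text
(no output)
```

View pics/clipcmp.png

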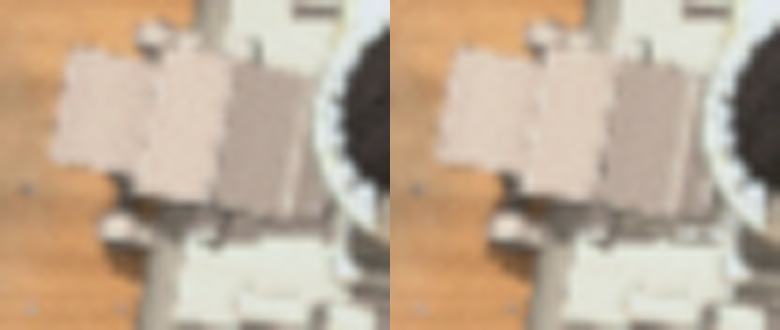

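The plate is home: its handle is within about 1 mm of the predicted pixels, and the clip jaw looks down. Next is the knob.

```bash
python3 - <<'E'
from h import *
from workcell import env
O=[-90,0,149.4]
env.gripper_to(0.6,40)
env.goto([PR[0],PR[1],.225],O)
s=env.read_state(); print(s["clock"],s["joint_positions"].round(1),s["position"])
for n in ["scene","wrist"]:
    p=env.grab_frame(n); cv2.imwrite(f"pics/{n}9.png",p["image"])
    np.save(f"pics/{n}9.npy",{k:p[k] for k in p if k!="image"},allow_pickle=True)
    for m in ([0,0,.171],[0.023,0,.171],[-.023,0,.171]):
        print(n,proj(loc([PR[0],PR[1],np.radians(149.4)],m),p).round(0))
i=cv2.imread("pics/scene9.png");cv2.imwrite("pics/scene9z.png",cv2.resize(i[130:280,210:410],None,fx=4,fy=4,interpolation=cv2.INTER_CUBIC))
E
```

```text
22.775 [ 14.9  11.6 -14.1   0.  -64.4  44.5] [ 0.51791878 -0.0279202   0.22502557]
scene [[290. 191.]]
scene [[278. 191.]]
scene [[301. 192.]]
wrist [[323. 257.]]
wrist [[323. 290.]]
wrist [[323. 223.]]
```

View pics/scene9z.png

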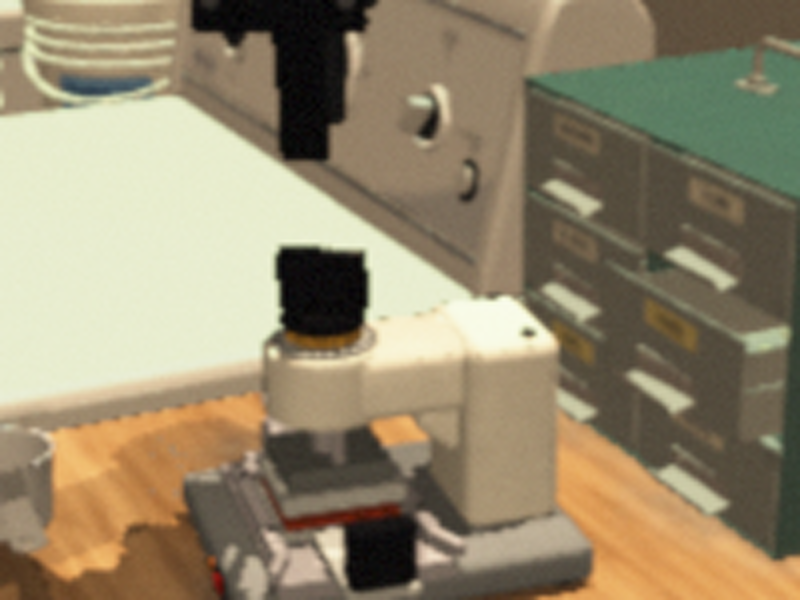

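View pics/wrist9.png

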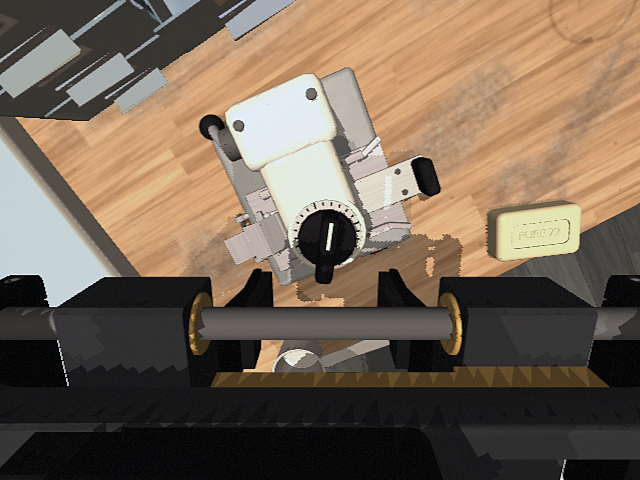

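```bash
python3 - <<'E'
from h import *
i=cv2.imread("pics/wrist9.png");cv2.imwrite("pics/w9z.png",cv2.resize(i[175:295,265:425],None,fx=5,fy=5,interpolation=cv2.INTER_CUBIC))
cv2.imwrite("pics/w9c.png",cv2.resize(i[180:285,210:300],None,fx=5.5,fy=5.5,interpolation=cv2.INTER_CUBIC))
E
```

```text
(no output)
```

View pics/w9z.png

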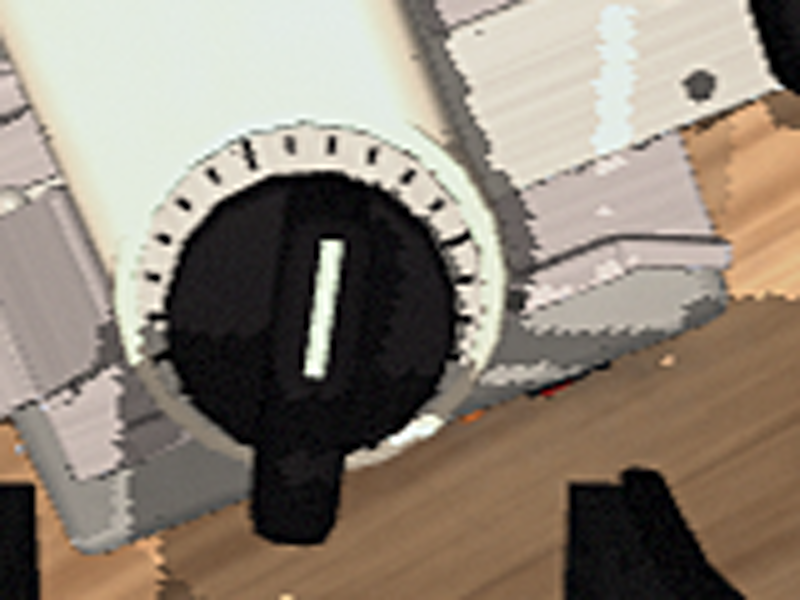

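View pics/w9c.png

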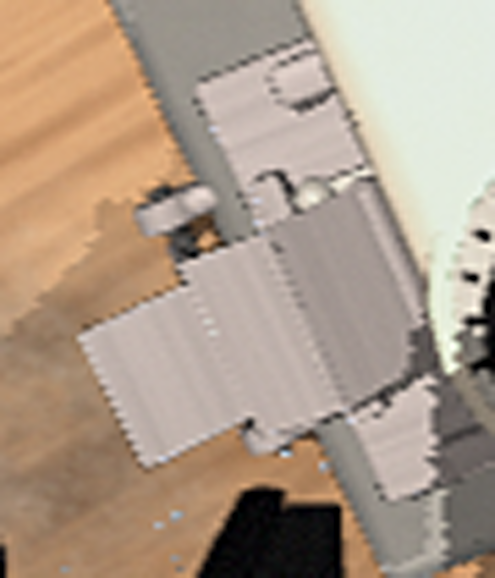

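```bash
python3 - <<'E'
from h import *
c=np.load("pics/wrist9.npy",allow_pickle=True).item()
z2=lambda a,s,o:(np.array(a)+.5)/s-.5+np.array(o)
P=back(z2([(313,378),(332,240),(296,542)],5,(265,175)),.171,c); print(P.round(4))
d=P[1]-P[0]; print(np.degrees(np.arctan2(d[1],d[0])), P[0]-PR[[0,1,2]]*[1,1,0])
e=P[1]-P[2]; print("end-to-line",np.degrees(np.arctan2(e[1],e[0])),np.linalg.norm(e[:2]))
# foot circle z=.141 : left/right extremes, top
P=back(z2([(168,310),(458,310)],5,(265,175)),.141,c); print(P.round(4),P.mean(0),np.linalg.norm(P[0]-P[1]))
# column right edge / base direction
P=back(z2([(85,545),(640,365)],5,(265,175)),.01,c); d=P[1]-P[0]; print(np.degrees(np.arctan2(d[0],-d[1])))
E
```

```text
[[ 0.5206 -0.0321  0.171 ]
 [ 0.5351 -0.0434  0.171 ]
 [ 0.5022 -0.0186  0.171 ]]
-38.04571905225233 [ 0.00264514 -0.00492402  0.171     ]
end-to-line -37.031229538632225 0.04120307353818193
[[ 0.5317 -0.0145  0.141 ]
 [ 0.5103 -0.0506  0.141 ]] [ 0.52101785 -0.03251587  0.141     ] 0.041953199229837
-11.557100792961334
```

```bash
python3 - <<'E'
from h import *
c=np.load("pics/scene9.npy",allow_pickle=True).item()
print("tcp",proj([0.51792,-0.02792,.225],c))
for a in ([.518,-.0272],[.5205,-.0323]):
    for r in (149.4,142.5):
        print(a,r,proj(loc([*a,np.radians(r)],[[0,0,.171],[.023,.006,.171],[.023,-.006,.171],[-.023,.006,.171],[-.023,-.006,.171]]),c).round(1).tolist())
a=np.linspace(0,2*np.pi,60)
for p in ([.518,-.0272],[.5205,-.0323]):
    q=proj(np.c_[p[0]+.022*np.cos(a),p[1]+.022*np.sin(a),0*a+.132],c); print(q.min(0),q.max(0))
E
python3 - <<'E'
import cv2
i=cv2.imread("pics/scene9.png");cv2.imwrite("pics/s9k.png",cv2.resize(i[150:235,265:325],None,fx=7,fy=7,interpolation=cv2.INTER_CUBIC))
E
```

```text
tcp [[288.6205507  164.57064794]]
[0.518, -0.0272] 149.4 [[289.6, 191.4], [277.5, 192.2], [278.5, 190.3], [300.9, 192.6], [301.7, 190.6]]
[0.518, -0.0272] 142.5 [[289.6, 191.4], [277.5, 191.8], [279.2, 189.9], [300.3, 193.0], [301.8, 191.1]]
[0.5205, -0.0323] 149.4 [[291.8, 192.0], [279.7, 192.8], [280.6, 190.8], [303.2, 193.2], [303.9, 191.2]]
[0.5205, -0.0323] 142.5 [[291.8, 192.0], [279.6, 192.3], [281.3, 190.4], [302.6, 193.6], [304.0, 191.6]]
[279.32086025 206.27370021] [301.4478014  214.12066732]
[281.43875421 206.84899211] [303.63584132 214.74753819]
```

View pics/s9k.png

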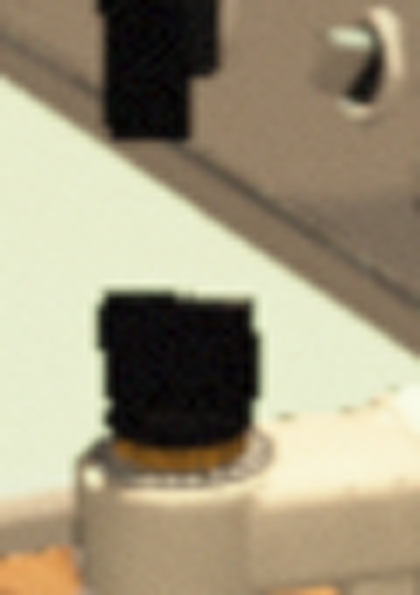

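```bash
python3 - <<'E'
from h import *
from workcell import env
O=[-90,0,144]
A=[.5195,-.030]
print(env.move_straight([*A,.145],O,rate=.1,force_limit=6))
s=env.read_state(); print(s["clock"],s["position"].round(4),s["force"].round(2),s["wrist_torque"].round(3))
env.gripper_to(0.0,12)
s=env.read_state(); print(s["clock"],s["position"].round(4),s["tool_rot"].round(2),s["opening"]*87,s["force"].round(2),s["wrist_torque"].round(3))
p=env.grab_frame("wrist"); cv2.imwrite("pics/wrist10.png",p["image"])
p=env.grab_frame("scene"); cv2.imwrite("pics/scene10.png",cv2.resize(p["image"][130:280,210:410],None,fx=4,fy=4))
E
```

```text
False
23.825 [ 0.52   -0.0299  0.1456] [ 0.3  -0.02  0.35] [-0.04   0.128 -0.015]
24.5833 [ 0.5192 -0.0303  0.145 ] [-8.9960e+01 -2.0000e-02  1.4399e+02] 11.75934416451505 [-1.86 -1.63  0.95] [-0.461  0.387 -0.058]
```

View pics/wrist10.png

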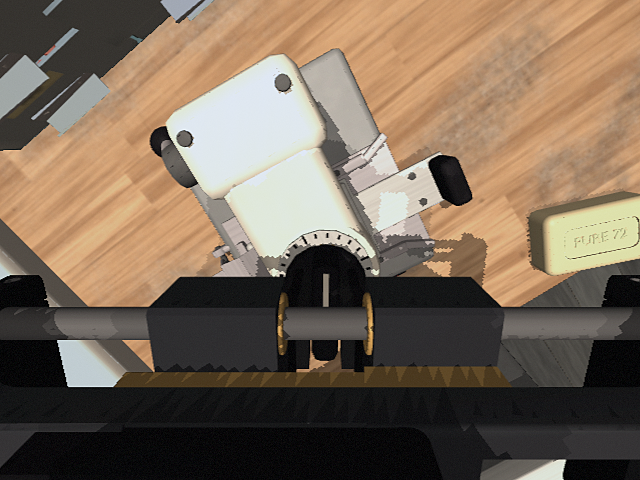

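View pics/scene10.png

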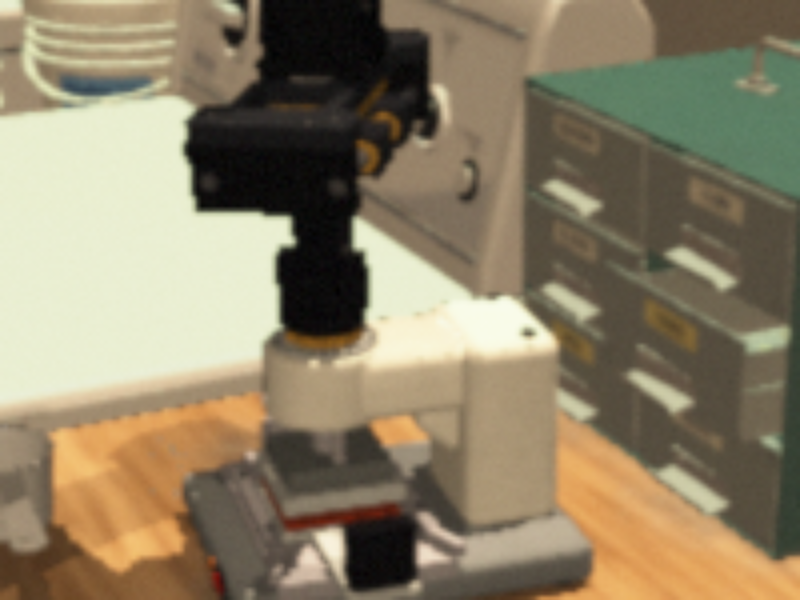

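```bash
python3 - <<'E'
from h import *
from workcell import env
A=np.array([.5192,-.0304])
env.gripper_to(0.0,25)
for y in (144,134,119,104):
    env.move_straight([*A,.145],[-90,0,y])
    s=env.read_state(); print(round(s["clock"],2),y,s["position"].round(4),s["tool_rot"][2].round(2),(s["opening"]*87).round(2),s["force"].round(2),s["wrist_torque"][2].round(3))
E
```

```text
Traceback (most recent call last):
AttributeError: 'float' object has no attribute 'round'
```

```bash
cat > rot.py <<'E'
from h import *
from workcell import env
def turn(A,y,z=.145):
    env.move_straight([*A,z],[-90,0,y])
    s=env.read_state(); print(round(s["clock"],2),y,np.round(s["position"],4),"yaw",np.round(s["tool_rot"],2).tolist(),"op",round(s["opening"]*87,2),"F",np.round(s["force"],2),"Tz",round(float(s["wrist_torque"][2]),3),"tau6",round(float(s["joint_torque"][5]),3)); return s
E
python3 - <<'E'
from rot import *
A=np.array([.5192,-.0304])
for y in (144,134,119,104):
    turn(A,y)
E
```

```text
25.4 144 [ 0.5192 -0.0303  0.145 ] yaw [-90.0, -0.0, 144.0] op 11.78 F [-1.52 -1.04  2.99] Tz -0.007 tau6 0.025
25.73 134 [ 0.519  -0.0305  0.145 ] yaw [-89.98, -0.01, 134.14] op 11.51 F [-1.65 -1.28  2.46] Tz -0.036 tau6 -0.004
26.13 119 [ 0.5187 -0.0307  0.145 ] yaw [-89.94, -0.01, 119.19] op 12.03 F [-3.22 -3.24  4.06] Tz -0.002 tau6 0.021
26.54 104 [ 0.5184 -0.0309  0.145 ] yaw [-89.88, 0.02, 104.13] op 11.66 F [-4.46 -3.71  4.82] Tz -0.056 tau6 0.032
```

```bash
python3 - <<'E'
from rot import *
A=np.array([.5176,-.0315])
for y in (104,89,74,59,44,29):
    s=turn(A,y); 
    A=A+np.clip(s["force"][:2]*0.00012,-.0005,.0005)
print(A)
p=env.grab_frame("scene"); cv2.imwrite("pics/scene11.png",cv2.resize(p["image"][130:280,210:410],None,fx=4,fy=4))
p=env.grab_frame("wrist"); cv2.imwrite("pics/wrist11.png",p["image"])
E
```

```text
26.79 104 [ 0.5183 -0.0309  0.145 ] yaw [-90.11, -0.03, 104.08] op 12.04 F [-1.06  0.72  1.01] Tz 0.016 tau6 0.03
27.2 89 [ 0.5179 -0.031   0.145 ] yaw [-90.05, -0.03, 89.16] op 11.63 F [-0.28  1.29  1.16] Tz -0.079 tau6 0.023
27.61 74 [ 0.5175 -0.031   0.145 ] yaw [-90.01, -0.03, 74.19] op 11.53 F [-1.64  2.19  2.46] Tz -0.118 tau6 0.025
28.02 59 [ 0.5172 -0.0308  0.145 ] yaw [-89.99, -0.01, 59.21] op 11.96 F [-1.31  1.72  2.44] Tz -0.064 tau6 0.024
28.43 44 [ 0.5169 -0.0306  0.145 ] yaw [-89.97, 0.0, 44.21] op 11.84 F [-2.57  4.53  3.26] Tz -0.033 tau6 0.022
28.83 29 [ 0.5166 -0.0302  0.145 ] yaw [-89.99, 0.01, 29.21] op 11.74 F [-1.93  3.64  3.05] Tz -0.07 tau6 0.022
[ 0.51654512 -0.02985148]
```

View pics/scene11.png

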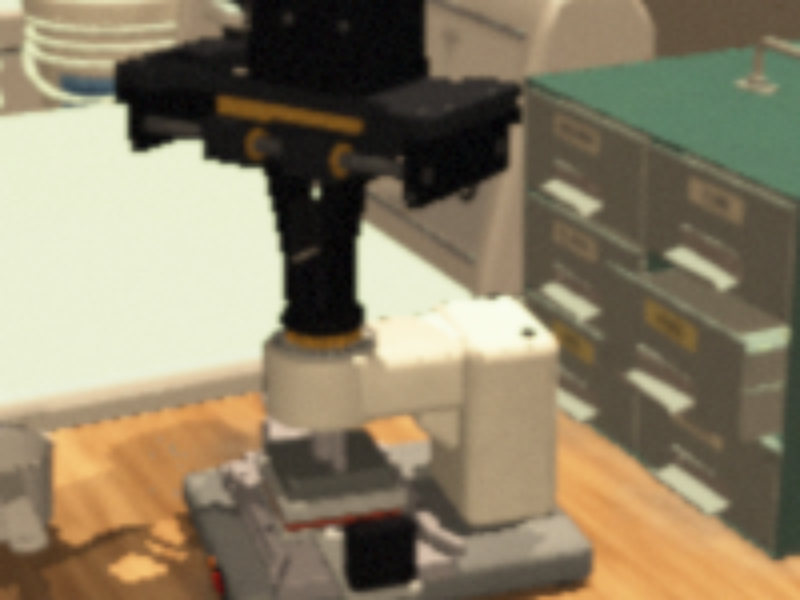

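View pics/wrist11.png

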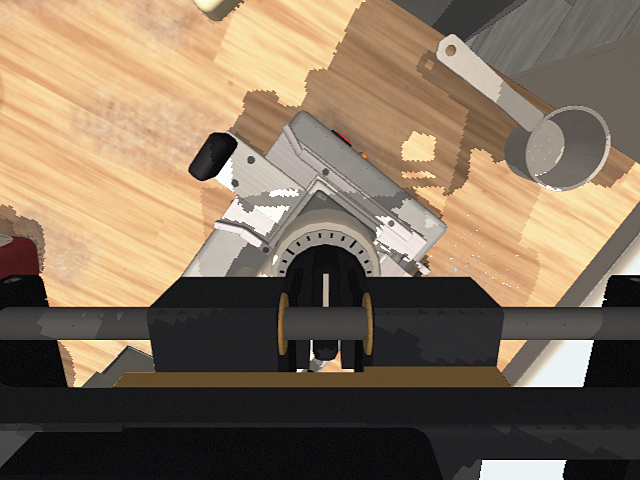

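```bash
python3 - <<'E'
from rot import *
A=np.array([.5170,-.0302])
env.gripper_to(0,40)
for y in (14,4,-1,-4,-7,-10,-12,-14,-16,-18,-20):
    s=turn(A,y)
    if abs(s["wrist_torque"][2])>0.8: print("stop");break
E
```

```text
29.56 14 [ 0.5165 -0.0299  0.145 ] yaw [-89.96, 0.05, 14.07] op 11.71 F [-4.85  5.26  3.99] Tz -0.08 tau6 0.03
29.88 4 [ 0.5165 -0.0296  0.145 ] yaw [-89.94, 0.05, 4.07] op 11.44 F [-5.71  6.65  5.02] Tz -0.052 tau6 0.017
30.13 -1 [ 0.5165 -0.0295  0.145 ] yaw [-89.94, 0.05, -0.93] op 11.96 F [-5.18  6.96  5.78] Tz -0.057 tau6 0.009
30.38 -4 [ 0.5165 -0.0294  0.145 ] yaw [-89.94, 0.06, -3.93] op 11.51 F [-4.78  5.93  4.58] Tz -0.043 tau6 0.028
30.63 -7 [ 0.5165 -0.0293  0.145 ] yaw [-89.93, 0.06, -6.93] op 12.0 F [-6.05  7.54  5.47] Tz -0.043 tau6 0.028
30.88 -10 [ 0.5165 -0.0293  0.145 ] yaw [-89.93, 0.06, -9.92] op 11.5 F [-6.2   6.79  4.96] Tz 0.027 tau6 -0.015
31.13 -12 [ 0.5165 -0.0292  0.145 ] yaw [-89.93, 0.06, -11.9] op 11.61 F [-4.79  7.73  4.94] Tz 0.043 tau6 -0.048
31.38 -14 [ 0.5165 -0.0292  0.145 ] yaw [-89.93, 0.07, -13.89] op 12.16 F [-4.4  8.7  4.9] Tz 0.057 tau6 -0.092
31.63 -16 [ 0.5166 -0.0291  0.1451] yaw [-89.93, 0.06, -15.88] op 11.73 F [-5.68  7.69  5.12] Tz 0.153 tau6 -0.136
31.88 -18 [ 0.5165 -0.0291  0.145 ] yaw [-89.95, 0.06, -17.79] op 11.72 F [-5.19  8.22  5.02] Tz 0.458 tau6 -0.485
32.13 -20 [ 0.5166 -0.0291  0.145 ] yaw [-89.97, 0.05, -19.7] op 11.86 F [-5.05  8.12  4.73] Tz 0.795 tau6 -0.837
```

```bash
python3 - <<'E'
from rot import *
for y,A in ((-16,(.5164,-.0289)),(-12,(.5164,-.0289)),(4,(.5164,-.0294)),(20,(.5165,-.0300)),(36,(.5166,-.0304)),(52,(.5170,-.0308)),(66,(.5173,-.0310)),(73.7,(.5175,-.0310))):
    turn(np.array(A),y)
env.dwell(.3); s=env.read_state(); print(s["clock"],np.round(s["force"],2),s["wrist_torque"][2],s["tool_rot"])
p=env.grab_frame("scene"); cv2.imwrite("pics/scene12.png",p["image"]);cv2.imwrite("pics/scene12z.png",cv2.resize(p["image"][130:280,210:410],None,fx=4,fy=4,interpolation=cv2.INTER_CUBIC))
p=env.grab_frame("wrist"); cv2.imwrite("pics/wrist12.png",p["image"])
p=env.grab_frame("top"); cv2.imwrite("pics/top12.png",p["image"])
E
```

```text
32.38 -16 [ 0.5166 -0.029   0.145 ] yaw [-90.01, -0.02, -16.01] op 11.63 F [-1.55  1.79  2.67] Tz 0.267 tau6 -0.16
32.63 -12 [ 0.5166 -0.0291  0.145 ] yaw [-90.0, -0.01, -12.14] op 11.65 F [-2.56  1.4   2.69] Tz 0.202 tau6 -0.084
33.07 4 [ 0.5165 -0.0295  0.145 ] yaw [-90.0, -0.02, 3.81] op 11.32 F [-1.3   1.11  2.75] Tz 0.055 tau6 -0.025
33.5 20 [ 0.5166 -0.0299  0.145 ] yaw [-90.0, -0.02, 19.81] op 11.56 F [-1.65  2.19  3.11] Tz 0.06 tau6 -0.028
33.93 36 [ 0.5168 -0.0303  0.145 ] yaw [-90.01, -0.02, 35.8] op 11.99 F [-2.02  2.45  2.24] Tz 0.077 tau6 -0.028
34.37 52 [ 0.5171 -0.0306  0.145 ] yaw [-90.0, -0.02, 51.8] op 11.42 F [-1.44  3.28  2.68] Tz 0.075 tau6 -0.03
34.76 66 [ 0.5174 -0.0308  0.145 ] yaw [-90.0, -0.02, 65.79] op 11.77 F [-1.34  3.09  2.3 ] Tz 0.058 tau6 -0.021
35.04 73.7 [ 0.5175 -0.0309  0.145 ] yaw [-90.0, -0.01, 73.45] op 11.36 F [-1.69  3.4   2.29] Tz 0.088 tau6 0.008
35.3417 [-1.53  4.48  2.53] -0.03821680373947166 [-9.00032165e+01 -1.36423845e-02  7.36196382e+01]
```

View pics/wrist12.png

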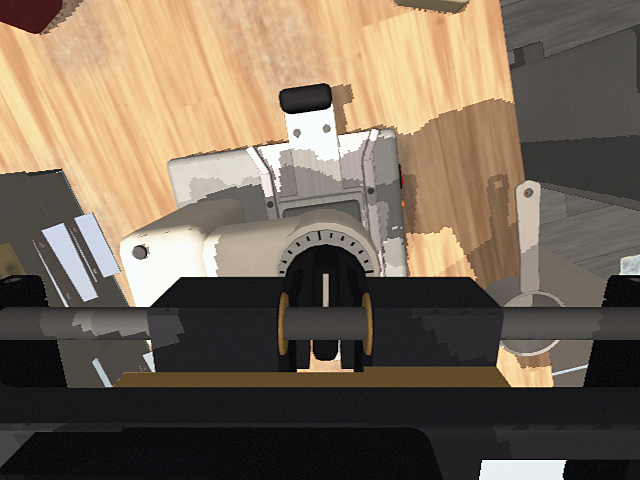

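View pics/scene12z.png

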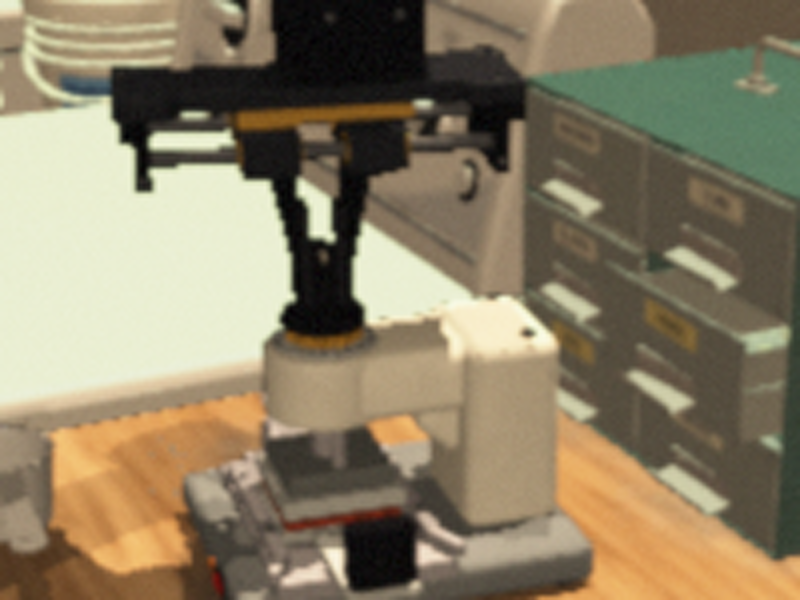

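View pics/top12.png

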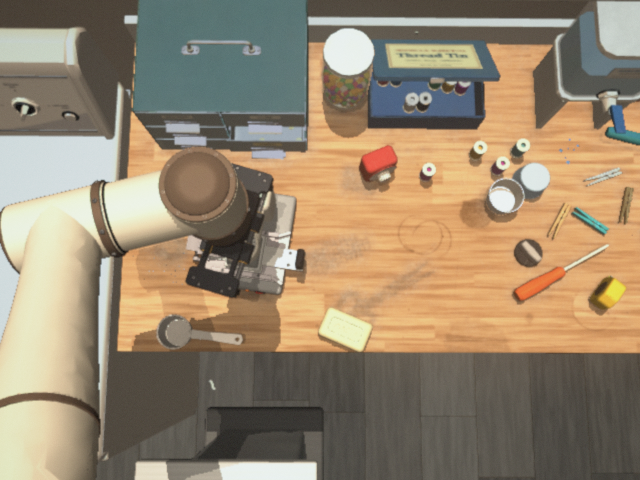

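```bash
python3 - <<'E'
from workcell import env
s=env.read_state(); print(s["clock"],s["opening"]*87,s["tool_rot"]); print(env.close_job())
E
```

```text
35.4917 11.649457345388262 [-9.00025200e+01 -1.14834378e-02  7.36592562e+01]
the job is handed in; nothing more can be done
None
```

The label press is set up and the job is handed in at 35.5 s, with the gripper still holding the knob a quarter turn back from seated.

- **Plate:** I slid it along the rails and pushed until it met a hard stop with about 36 N. The push resistance rose to about 7.5 N and then eased just before the stop, as it should when the clip snaps over the nose. After I let go, the top picture showed the handle within about 1 mm of its home position.
- **Knob:** I gripped the wing and turned it clockwise. It began to press on the plate at a tool angle of about -9° and stopped hard at about -16.5°. I carried on to about 0.8 N m to be sure it was seated.
- **Back-off:** I then turned the knob back to 73.7°, a quarter turn. The torque was the same on the way back, so the wing did not slip, and the knob's white line still lay in line with the gripper. The final grip is 40 N on the 12 mm wing.
- **Other things:** In the last top picture the other things on the counter are where they were.

Two checks were weaker than the rest:
- **Clip:** I never saw its jaw edge close up. That it is shut rests on the push forces, the plate being home and the look of the jaw from above.
- **Knob position:** The top and wrist cameras disagreed by about 5 mm on where the knob's axis is and by about 4–7° on its starting angle. I took values in between and corrected the position from the measured side forces, which stayed under about 10 N while turning.

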